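# Stack sleeve and washer on the assembly mandrel and press the locking collar home

## Task

Build up the stack on the upright assembly mandrel: first the brass bearing sleeve, then the flat green washer on it, then the red push-on collar as the retainer. The sprung strips make the sleeve and the collar slide stiffly, and the shoulder they must land on has been set to an unknown height, so slide by feel and finish by pressing the collar down with about 20 N until the whole stack sits solid on the shoulder with no gaps; never push on the stack or the mandrel with more than 30 N. Leave the rubber bung and the yellow tin standing where they are.

Things in the scene. Friction and masses are not known exactly. Their poses are not given: they have to be found in the camera images.
- mandrel: Fixed mandrel: upright steel shaft on a blue foot plate 84 x 84 x 16 mm with four bolt heads (tops 21 mm up). Origin: centre of the plate's underside, on the board; z is the shaft axis, up. Shaft 20 mm in diameter up to 80 mm above the board, then a cone to a 10 mm wide tip at 94 mm.
- mandrel_tip (a point): Centre of the shaft's tip, 94 mm above the board.
- strips (a point): Point on the shaft axis, 74 mm above the board. From here down, two dark sprung strips stand 1.6 mm out of the shaft on the mandrel's +x and -x sides (above, they slope into the cone, ending at 90 mm). They yield, and rub on sleeve and collar with 4 to 12 N in all, so these slide stiffly and stay where left; the washer slides freely.
- shoulder_low (a point): Fixed point on the shaft axis, 31 mm above the board: the lowest setting of the shoulder, a dark ring 31 mm in diameter round the foot of the shaft, on a stiff disc spring (about 10 N/mm, 4 mm travel). It is set anew each time at an unreported height: its unloaded top lies 31 to 48 mm above the board. Sleeve and stack land on it.
- board: Fixed grey-topped work board, 280 (x) x 580 (y) x 34 mm, flat on the bench; origin at the centre of its underside. Its top, 34 mm above the bench, carries the mandrel and all parts.
- sleeve_mid (a point): Centre (half-way up) of the brass bearing sleeve: 34 mm outside diameter, 22 mm bore, 16 mm tall, 60 g, standing on end on the board; z along its axis.
- washer_mid (a point): Centre (half-way up) of the flat green washer: 40 mm outside diameter, 25 mm bore, 5 mm thick, 30 g, lying flat; z along its axis.
- collar_mid (a point): Centre (half-way up) of the red push-on collar (the retainer), a plain tube 30 mm outside diameter, 22 mm bore, 28 mm tall, 60 g, standing on end, either end down; z along its axis.
- bung: Bystander: black rubber bung, 29 mm wide and 20 mm tall, loose on the board; origin at the centre of its underside.
- yellow_tin: Bystander: round ochre-yellow tin, 50 mm wide and 29 mm tall, loose on the board; origin at the centre of its underside.
Things that resemble listed ones, but are neither listed nor needed, are in the scene too. Of the things shaped like the part that bears collar_mid, the red one is meant.

How it is judged:
By the outcome, as a careful person would: the job done as asked, in the order asked, and still so for the second after the job is handed in, with the robot touching nothing.
It also fails if it takes over 70 s, if anything falls off the work surface, if the arm or the gripper's body presses on something with over 40 N, if the wrist force passes 120 N, or if a joint passes its speed limit or range.

## Robot

A 6-joint arm with a two-finger parallel gripper is mounted at the origin on a cart in front of the work surface, level with it; the furniture and walls round the work are solid. World frame = base frame: x ahead of the robot, y to its left, z up, the work surface at z = 0. Lengths are in m, angles in rad, forces in N, time in s.
With the tool pointing down it reaches from about 0.4 to 0.825 m from the base axis. Payload 7 kg.
Tool frame: the origin (TCP) lies between the finger pads; the fingertips stand 25 mm ahead of it and the grasp point (between the pads) lies 6 mm ahead of it (arm.tip_extent is the z of the fingertips in the tool frame, in m); z points along the fingers, x is the direction in which the jaws open and shut, and the axes are right-handed (so a half turn about z gives the same grasp; the last joint's range is limited). The gripper opens to 88 mm and grips with 3 to 60 N. Pads are 19 mm wide; open, the fingers measure 130 mm over their backs; the gripper's body (78 mm by 193 mm) begins 47 mm behind the grasp point.
Start: joints at [1.441, 0.359, 0.012, 0, -1.224, -0.288], TCP at [0.274, 0.617, 0.252] pointing down, gripper open.
Joint ranges: [-3.07, 3.07], [-1.43, 2.12], [-1.02, 1.25], [-3.03, 1.67], [-3.05, -0], [-3.03, 3.03]. Speed limits (rad/s): [2.39, 2.39, 3.01, 3.14, 3.14, 3.14].

## Interface

Orientations are given as [roll, pitch, yaw] about the fixed x, y, z axes, in that order (R = Rz(yaw) Ry(pitch) Rx(roll)).
In Python, from station import monitor, grab_frame, job_done, arm gives the robot as it stands.
- The arm moves only by the shell command python3 -m jog 'ROWS' [FORCE]. ROWS is JSON, a list that holds one entry, the list of rows, each a list of 7 numbers: the shift along the world's x, y, z in m, then the turn, a rotation vector about the world's x, y, z in rad, then the opening, from 0 (shut) to 1 (fully open). In form: [[[dx, dy, dz, ax, ay, az, claw], ...]]. A call has 1 to 20 rows; each row shifts and turns the commanded pose from where the row before left it; what a row does not reach is not made up. A row lasts 1/8 s, in which the tool goes at most 62.5 mm and 10.7 degrees, less where a joint would pass 70% of its speed; a pose out of reach is approached as far as the arm can. A call is refused whole if a number of a shift passes 0.0625 or a number of a turn 0.188, either way. A call with a gripper value outside its range is refused whole. The fingers move at their own pace and stop on an object; FORCE is the grip in N (left out, the last holds). Time passes only in rows, so rows that do not move let the fingers close. It gives the time, the measured TCP pose, the force and the opening at its end, in the units of the state.
- monitor.get_state(): the state, without advancing time (a new reading comes with each control period).
- grab_frame(name): name is "side" or "top"; returns a dict with "pixels" (384x512x3 uint8, red, green, blue), "K" (3x3 intrinsics, pixels), "k1" (the pictures are not rectified: a ray, as slopes to the right and down, at radius r is drawn at 1 + k1 r^2 times it, then the intrinsics apply), "view" (4x4, takes a point from world to camera coordinates). Camera axes: x right, y down, z forward; pixel columns grow to the right and rows downward; lengths in m; the calibration is good to about 2 mm. A picture is of the moment at which its call begins. There is no depth.
- job_done(): hands the job in, once; it reports no verdict.
The state is a dict: "t": time; "q": joint angles; "qd": joint speeds; "joint_efforts": joint torques, N m; "eef_pos": TCP position; "ee_rot": TCP orientation; "force": force on the tool from outside, world axes, zero at the start; "moment": the same for the moment, N m; "width": finger opening in m.
Only numpy, scipy, OpenCV 4.12 (cv2) and the standard library are available. Lean on these libraries where they do the work, as an engineer would, in place of code of your own. Each camera call takes 0.05 s, during which the arm holds its last target.

## Working session

There is one attempt and no reset: what is moved stays moved. The work goes in short steps, Python scripts to look and compute and a shell command to move; the robot and the scene stay as the last step left them, time stands still between calls to the robot, and variables do not carry over. Pictures are saved under pics/ and viewed, and the job is handed in when it is done.

```bash
ls; mkdir -p pics
python3 - <<'E'
from station import monitor, grab_frame, arm
import cv2
for n in("side","top"):
    f=grab_frame(n); cv2.imwrite(f"pics/{n}0.png",f["pixels"][:,:,::-1]); print(n,f["K"],f["k1"],f["view"])
print(monitor.get_state()); print(arm.tip_extent)
E
```

```text
pics
side [[442.83589262   0.         259.03568972]
 [  0.         442.83589262 197.00093641]
 [  0.           0.           1.        ]] -0.018252618309706172 [[ 0.84464745 -0.53531285 -0.0032927  -0.44506175]
 [-0.28285447 -0.44106506 -0.85173644  0.25496833]
 [ 0.45449316  0.72034837 -0.5239601   1.17520204]
 [ 0.          0.          0.          1.        ]]
top [[440.51912198   0.         257.96682384]
 [  0.         440.51912198 189.59183201]
 [  0.           0.           1.        ]] -0.16477329905368612 [[ 0.02328414 -0.99968583  0.00927844 -0.02345135]
 [-0.9875908  -0.02444229 -0.15513539  0.54855552]
 [ 0.15531344 -0.00555111 -0.98784965  1.20859188]
 [ 0.          0.          0.          1.        ]]
{'t': 0.1, 'q': array([ 1.44114115e+00,  3.59322324e-01,  1.11506954e-02, -3.01443131e-04,
       -1.22411450e+00, -2.88078171e-01]), 'qd': array([ 1.00766684e-03, -2.23493505e-03,  2.78136985e-03,  1.20826819e-03,
       -5.09553130e-04, -4.32164595e-05]), 'joint_efforts': array([-1.60397856e-03, -5.84162235e+01,  2.93747860e+01,  7.01541960e+00,
        1.01500683e-02, -4.83405665e-05]), 'eef_pos': array([0.27371501, 0.61656994, 0.25071316]), 'ee_rot': array([-3.14144106e+00, -1.50893160e-03, -1.98863242e+00]), 'force': array([ 0.10056115, -0.47706016, -0.69832951]), 'moment': array([ 0.08741525,  0.01608579, -0.03318845]), 'width': 0.08789956730598605}
0.025
```

View pics/top0.png

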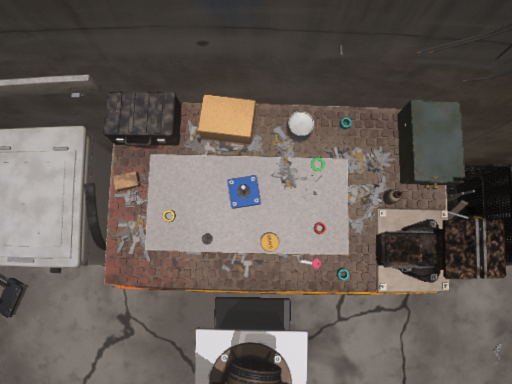

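View pics/side0.png

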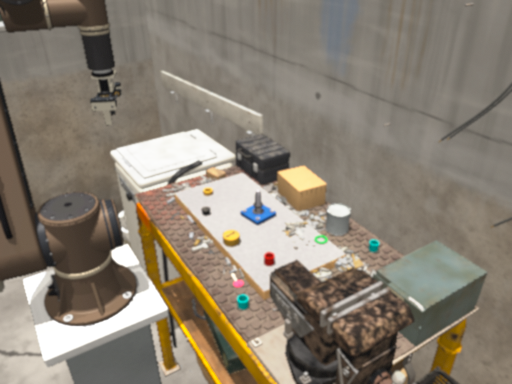

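```bash
cat > h.py <<'E'
import numpy as np, cv2
from station import monitor, grab_frame, arm
def dist(f): return np.array([f["k1"],0,0,0,0.])
def ray(f,uv):
    p=cv2.undistortPoints(np.array([[uv]],float),f["K"],dist(f))[0,0]
    V=f["view"];R=V[:3,:3];return -R.T@V[:3,3], R.T@np.array([p[0],p[1],1])
def onplane(f,uv,z):
    c,d=ray(f,uv);return c+d*(z-c[2])/d[2]
def proj(f,P):
    V=f["view"];return cv2.projectPoints(np.array(P,float).reshape(-1,3),cv2.Rodrigues(V[:3,:3])[0],V[:3,3],f["K"],dist(f))[0][:,0]
def two(f,uv,g,uv2):
    c,d=ray(f,uv);e,k=ray(g,uv2)
    A=np.stack([d,-k],1);s=np.linalg.lstsq(A,e-c,rcond=None)[0]
    a=c+d*s[0];b=e+k*s[1];return (a+b)/2,np.linalg.norm(a-b)
def crop(f,u,v,w,h,s):
    u,v=int(u),int(v)
    im=f["pixels"][max(v-h,0):v+h,max(u-w,0):u+w,::-1]
    return cv2.resize(im,(2*w*s,2*h*s),interpolation=cv2.INTER_CUBIC)
E
python3 - <<'E'
from h import *
t=grab_frame("top");s=grab_frame("side")
a=[crop(t,u,v,16,16,8) for u,v in((169,216),(317,164),(319,228),(243,191),(207,239),(270,242))]
b=[crop(s,u,v,16,16,8) for u,v in((208,191),(321,240),(269,259),(258,208),(206,211),(232,238))]
cv2.imwrite("pics/c1.png",np.vstack([np.hstack(a[:3]),np.hstack(a[3:])]))
cv2.imwrite("pics/c2.png",np.vstack([np.hstack(b[:3]),np.hstack(b[3:])]))
for n,u,v,z in(("sl",169,216,.05),("wa",317,164,.037),("co",319,228,.062),("man",243,190,.1)):print(n,onplane(t,(u,v),z))
E
```

```text
sl [0.46645617 0.23828157 0.05      ]
wa [ 0.62909307 -0.17941164  0.037     ]
co [ 0.44228687 -0.18200961  0.062     ]
man [0.53786382 0.03055613 0.1       ]
```

View pics/c1.png

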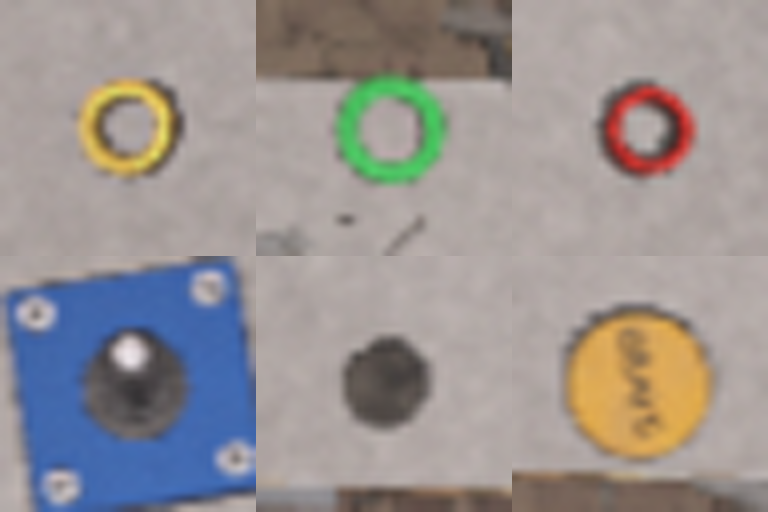

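View pics/c2.png

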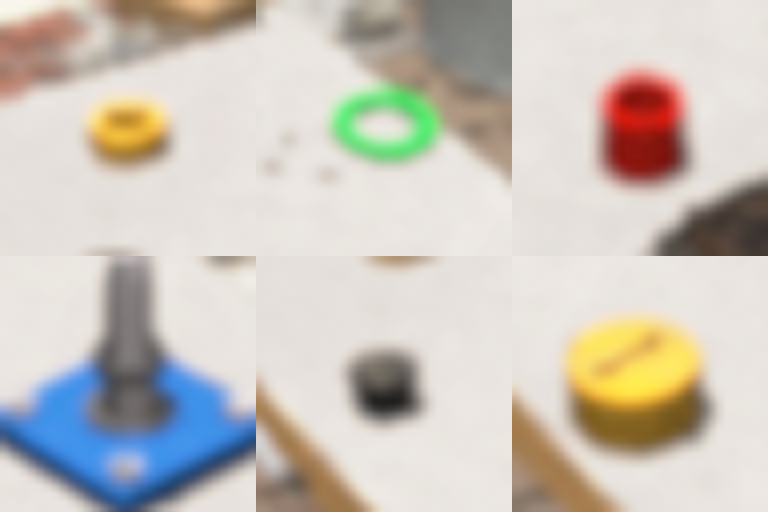

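```bash
cat > meas.py <<'E'
from h import *
def mask(f,kind,c,r=22,s=8):
    u,v=c;im=f["pixels"][v-r:v+r,u-r:u+r]
    big=cv2.resize(im,None,fx=s,fy=s,interpolation=cv2.INTER_CUBIC)
    h=cv2.cvtColor(big,cv2.COLOR_RGB2HSV).astype(int);H,S,V=h[...,0],h[...,1],h[...,2]
    m={"red":((H<10)|(H>170))&(S>140),"green":(H>45)&(H<80)&(S>100),"brass":(H>15)&(H<35)&(S>110),"blue":(H>100)&(H<125)&(S>110)}[kind]
    return m.astype(np.uint8),(u-r,v-r,s)
def topell(f,kind,c,vmin=0,r=16):
    m,(u0,v0,s)=mask(f,kind,c,r)
    cs,_=cv2.findContours(m,cv2.RETR_EXTERNAL,cv2.CHAIN_APPROX_NONE)
    k=max(cs,key=cv2.contourArea)
    e=cv2.fitEllipse(k)
    # cv2.resize pixel-centre convention
    return ((e[0][0]+.5)/s-.5+u0,(e[0][1]+.5)/s-.5+v0),(e[1][0]/s,e[1][1]/s)
E
python3 - <<'E'
from meas import *
t=grab_frame("top");s=grab_frame("side")
for n,k,c,d,z,D in(("sl","brass",(169,216),(208,191),.050,.034),("wa","green",(317,164),(321,240),.039,.040),("co","red",(319,228),(269,259),.062,.030)):
    p,e=topell(t,k,c);P=onplane(t,p,z)
    px=np.linalg.norm(proj(t,P+[0,D/2,0])-proj(t,P-[0,D/2,0]))
    q,g=topell(s,k,d)
    print(n,np.round(p,1),np.round(e,1),"exp",px.round(1),P.round(4),"side",np.round(q,1),np.round(g,1),"proj mid in side",proj(s,P-[0,0,0.]).round(1), "sidepl",onplane(s,q,z).round(4))
m,(u0,v0,sc)=mask(t,"blue",(243,191),24)
m=cv2.morphologyEx(m,cv2.MORPH_CLOSE,np.ones((60,60)))
cs,_=cv2.findContours(m,cv2.RETR_EXTERNAL,cv2.CHAIN_APPROX_NONE);k=max(cs,key=cv2.contourArea)
r=cv2.minAreaRect(k);b=(cv2.boxPoints(r)+.5)/sc-.5+[u0,v0];w=[onplane(t,x,.05)for x in b]
print(np.round(b,1),np.round(w,4),np.mean(w,0),[np.linalg.norm(w[i]-w[i-1]) for i in range(4)])
e=w[1]-w[0];print(np.degrees(np.arctan2(e[1],e[0])))
C=np.mean(w,0);print(proj(t,[[C[0],C[1],.128],[C[0],C[1],.05],[C[0],C[1],.07]]),proj(s,[[C[0],C[1],.128],[C[0],C[1],.05],[C[0],C[1],.07]]))
cv2.imwrite("pics/m1.png",np.hstack([crop(t,243,190,20,24,14),crop(s,258,208,8,24,14)]))
E
```

```text
sl [168.6 215.4] [11.6 11.7] exp 11.9 [0.4682 0.2396 0.05  ] side [207.5 191. ] [6.9 9. ] proj mid in side [[207.7 189.6]] sidepl [0.4635 0.2314 0.05  ]
wa [317.4 163.7] [12.8 13.1] exp 13.7 [ 0.6296 -0.1803  0.039 ] side [321.  238.9] [ 8.2 12.6] proj mid in side [[320.9 238.6]] sidepl [ 0.6289 -0.1818  0.039 ]
co [319.6 227.8] [10.3 10.5] exp 10.7 [ 0.4428 -0.1837  0.062 ] side [268.9 258.5] [ 9.2 12.8] proj mid in side [[268.9 254.7]] sidepl [ 0.4338 -0.1971  0.062 ]
[[227.2 179.5]
 [255.7 175. ]
 [260.1 203.5]
 [231.6 207.9]] [[ 0.5747  0.0778  0.05  ]
 [ 0.5896 -0.0028  0.05  ]
 [ 0.5085 -0.0172  0.05  ]
 [ 0.4939  0.0625  0.05  ]] [0.54164758 0.03006835 0.05      ] [np.float64(0.08223818879870358), np.float64(0.08188860617555055), np.float64(0.08236080995307546), np.float64(0.08106865895757591)]
-79.54061515384579
[[242.96824137 186.96197311]
 [243.64118304 191.41206023]
 [243.47666634 190.32443675]] [[257.72326995 190.39578534]
 [257.84141751 211.35054188]
 [257.81176882 206.09376078]]
```

View pics/m1.png

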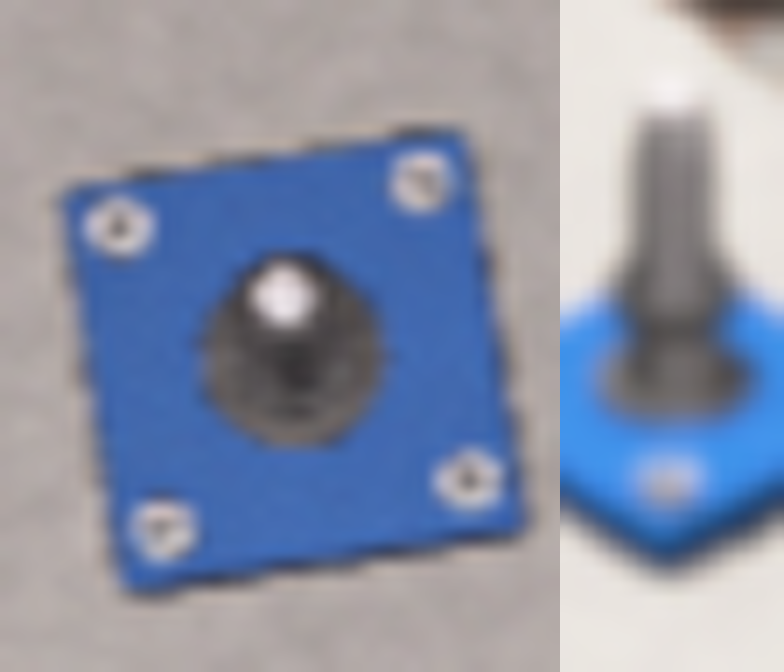

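Candidates in the top view:
- **Collar:** red tube (319,228). The teal tubes at (346,123) and (343,274) are the wrong colour and off the board. The tape-like red/pink item at (316,263) is scrap.
- **Sleeve:** brass ring (169,216), not the yellow tin at (270,242).
- **Washer:** flat green ring (317,164).

The crops confirm all three, and the mandrel tip agrees between the two views to about 1 mm. I'll start with the sleeve.

```bash
python3 -m jog '[[[0.0215,-0.042,-0.01,0,0,0,0.6],[0.0215,-0.042,-0.01,0,0,0,0.6],[0.0215,-0.042,-0.01,0,0,0,0.6],[0.0215,-0.042,-0.01,0,0,0,0.6],[0.0215,-0.042,-0.01,0,0,0,0.6],[0.0215,-0.042,-0.01,0,0,0,0.6],[0.0215,-0.042,-0.01,0,0,0,0.6],[0.0215,-0.042,-0.01,0,0,0,0.6],[0.0215,-0.042,-0.01,0,0,0,0.6],[0,0,-0.02,0,0,0,0.6],[0,0,0,0,0,0,0.6]]]' 40
python3 - <<'E'
from h import *
t=grab_frame("top");s=grab_frame("side");print(monitor.get_state()["eef_pos"],monitor.get_state()["ee_rot"])
cv2.imwrite("pics/d1.png",np.hstack([crop(t,169,216,40,40,5),crop(s,208,185,40,40,5)]))
E
```

```text
t: 1.68
eef_pos: [0.4669, 0.2377, 0.1405]
ee_rot: [3.141, -0.002, -1.99]
force: [1.0, -0.3, 0.2]
width: 0.0527
[0.46755467 0.23926462 0.14202033] [-3.14131551e+00  1.57158516e-05 -1.98811940e+00]
```

View pics/d1.png

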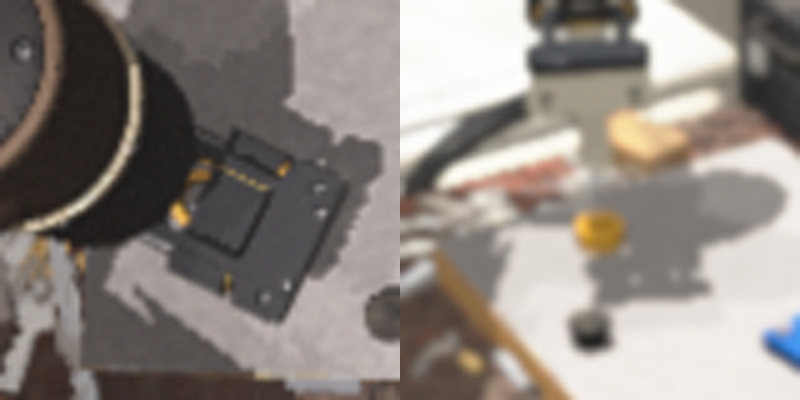

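Fingers are above the sleeve, which is clear at side crop (600,232). Going down to grip it.

```bash
python3 -m jog '[[[0.0005,0,-0.03,0,0,0,0.6],[0,0,-0.03,0,0,0,0.6],[0,0,-0.02,0,0,0,0.6],[0,0,0,0,0,0,0.6],[0,0,0,0,0,0,0.2],[0,0,0,0,0,0,0.2],[0,0,0,0,0,0,0.2],[0,0,0,0,0,0,0.2]]]' 40
python3 - <<'E'
from h import *
t=grab_frame("top");s=grab_frame("side");print(monitor.get_state()["eef_pos"],monitor.get_state()["width"])
cv2.imwrite("pics/d2.png",np.hstack([crop(s,208,185,40,40,5)]))
E
```

```text
t: 2.78
eef_pos: [0.4683, 0.2395, 0.0626]
ee_rot: [-3.141, 0.002, -1.988]
force: [-2.5, 2.1, 6.7]
width: 0.0323
[0.46832224 0.23945516 0.06256092] 0.03262353004838403
```

View pics/d2.png

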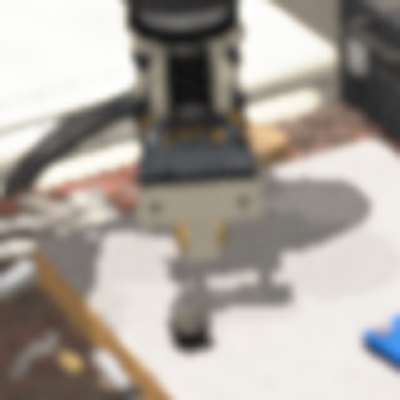

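```bash
python3 -m jog '[[[0,0,0.03,0,0,0,0.2],[0,0,0.04,0,0,0,0.2],[0,0,0.05,0,0,0,0.2],[0.0122,-0.0349,0,0,0,0,0.2],[0.0122,-0.0349,0,0,0,0,0.2],[0.0122,-0.0349,0,0,0,0,0.2],[0.0122,-0.0349,0,0,0,0,0.2],[0.0122,-0.0349,0,0,0,0,0.2],[0.0123,-0.0349,0,0,0,0,0.2],[0,0,0,0,0,0,0.2],[0,0,0,0,0,0,0.2]]]' 40
cat > look.py <<'E'
import sys
from meas import *
t=grab_frame("top");s=grab_frame("side");st=monitor.get_state()
print(st["t"],st["eef_pos"].round(4),st["ee_rot"].round(4),st["force"].round(2),st["moment"].round(3),round(st["width"],4))
np.savez("last.npz",t=t["pixels"],s=s["pixels"])
cv2.imwrite("pics/%s.png"%sys.argv[1],np.hstack([crop(t,243,188,26,32,8),crop(s,257,195,24,32,8)]))
E
python3 look.py e1
```

```text
t: 4.25
eef_pos: [0.5409, 0.0294, 0.1815]
ee_rot: [3.141, -0.0, -1.989]
force: [-0.0, -0.6, -1.4]
width: 0.0326
4.35 [0.5409 0.0301 0.1816] [ 3.1415e+00  1.0000e-04 -1.9880e+00] [ 0.9   0.73 -0.39] [-0.009  0.003 -0.086] 0.032
```

View pics/e1.png

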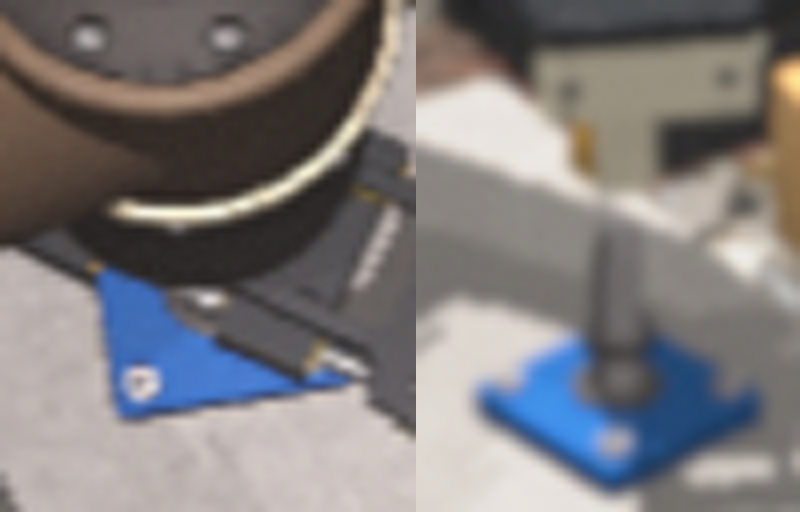

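```bash
python3 -c "
from station import monitor
print(monitor.get_state()['q'])"; python3 -m jog '[[[0,0,0,0,0,0.18,0.2],[0,0,0,0,0,0.18,0.2],[0,0,0,0,0,0.18,0.2],[0,0,0,0,0,0.18,0.2],[0,0,0,0,0,0.18,0.2],[0,0,0,0,0,0.18,0.2],[0,0,0,0,0,0.18,0.2],[0,0,0,0,0,0.18,0.2],[0,0,0,0,0,0,0.2]]]' 40
python3 look.py e2;python3 -c "
from station import monitor
print(monitor.get_state()['q'])"
```

```text
[ 4.17282826e-01  1.98817446e-01 -3.80738091e-01 -1.47581367e-04
 -9.91257692e-01  7.36377146e-01]
t: 5.48
eef_pos: [0.541, 0.0304, 0.1817]
ee_rot: [-3.141, -0.0, -0.548]
force: [-0.2, 0.3, -1.1]
width: 0.0324
5.575 [0.5411 0.0301 0.1817] [-3.1414e+00 -1.0000e-04 -5.5190e-01] [-1.55  0.4  -1.98] [-0.07  -0.074 -0.006] 0.0323
[ 4.17283473e-01  1.98890245e-01 -3.80532908e-01 -2.32717243e-05
 -9.91180191e-01  2.17241665e+00]
```

View pics/e2.png

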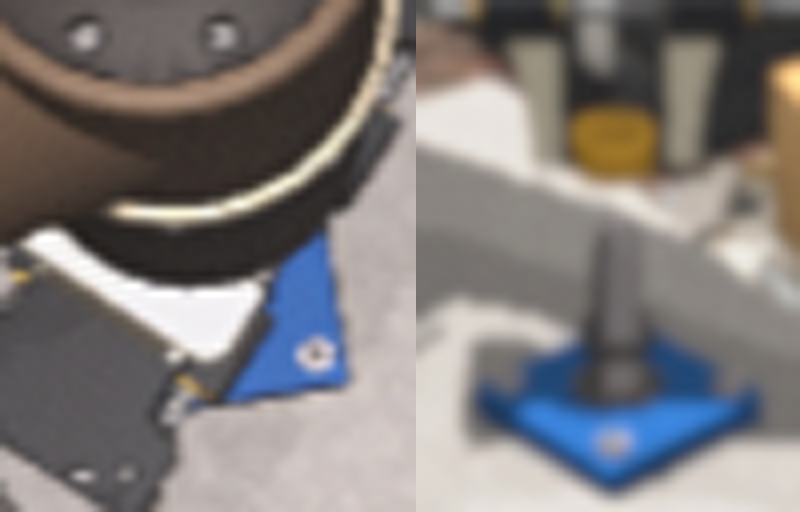

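Sleeve is held level at side pixel (257.6,180) and lines up with the shaft at column ~257.7. Lowering onto the cone.

```bash
python3 -m jog '[[[0.0005,0,-0.012,0,0,0,0.2],[0,0,-0.012,0,0,0,0.2],[0,0,-0.005,0,0,0,0.2],[0,0,-0.004,0,0,0,0.2],[0,0,0,0,0,0,0.2]]]' 50
python3 look.py e3
```

```text
t: 6.2
eef_pos: [0.5418, 0.0295, 0.1483]
ee_rot: [3.141, 0.0, -0.549]
force: [-0.4, 0.0, -0.6]
width: 0.0322
6.3 [0.5418 0.0295 0.1487] [-3.1415e+00 -2.0000e-04 -5.4870e-01] [-0.69  0.19 -0.48] [-0.055 -0.078 -0.021] 0.0318
```

View pics/e3.png

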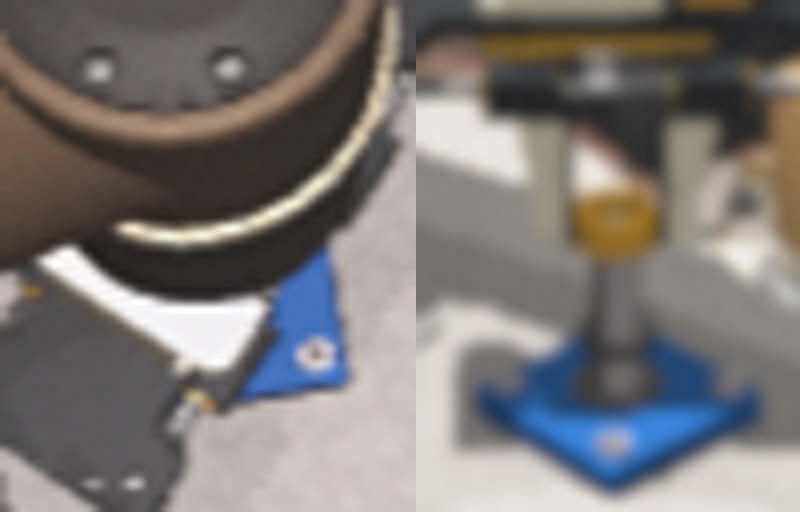

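The tip shows inside the bore at crop (615,215), so the sleeve is over the cone. Continuing by feel.

```bash
for i in 1 2; do :; done; python3 -m jog '[[[0,0,-0.003,0,0,0,0.2],[0,0,-0.003,0,0,0,0.2]]]' 50;  python3 -m jog '[[[0,0,-0.003,0,0,0,0.2],[0,0,0,0,0,0,0.2]]]'; python3 -m jog '[[[0,0,-0.003,0,0,0,0.2],[0,0,0,0,0,0,0.2]]]'
```

```text
t: 6.55
eef_pos: [0.5423, 0.0297, 0.1429]
ee_rot: [-3.14, -0.001, -0.548]
force: [1.4, 2.0, 1.0]
width: 0.0323
t: 6.8
eef_pos: [0.5425, 0.03, 0.1396]
ee_rot: [-3.14, -0.001, -0.548]
force: [4.4, 3.2, -1.8]
width: 0.032
t: 7.05
eef_pos: [0.5428, 0.03, 0.1367]
ee_rot: [-3.14, -0.001, -0.548]
force: [5.6, 3.6, -1.7]
width: 0.032
```

```bash
python3 -m jog '[[[0.0012,0.0008,-0.001,0,0,0,0.2],[0,0,0,0,0,0,0.2]]]' 50;  python3 -m jog '[[[0,0,-0.003,0,0,0,0.2],[0,0,0,0,0,0,0.2]]]'
```

```text
t: 7.3
eef_pos: [0.5431, 0.0303, 0.1354]
ee_rot: [-3.142, -0.0, -0.549]
force: [3.7, 2.0, -0.8]
width: 0.032
t: 7.55
eef_pos: [0.543, 0.0304, 0.1322]
ee_rot: [-3.141, -0.0, -0.549]
force: [6.9, 1.5, -2.5]
width: 0.0319
```

```bash
python3 -m jog '[[[0.0012,0.0003,0,0,0,0,0.2],[0,0,0,0,0,0,0.2]]]' 50; python3 look.py e4
```

```text
t: 7.8
eef_pos: [0.5433, 0.0304, 0.1322]
ee_rot: [3.14, 0.001, -0.549]
force: [1.3, 0.9, -0.7]
width: 0.0326
7.9 [0.5434 0.0304 0.1322] [ 3.1405e+00  1.1000e-03 -5.4890e-01] [ 0.17  1.16 -0.42] [ 0.354 -0.376  0.055] 0.0321
```

View pics/e4.png

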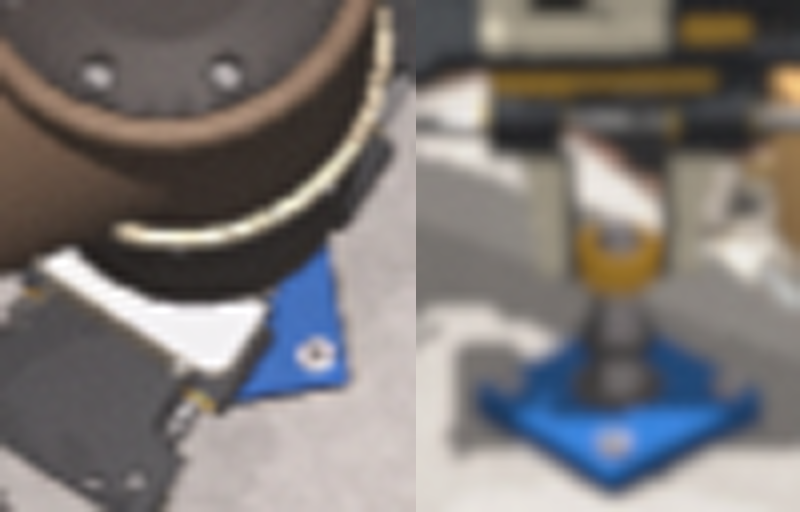

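Centred now, with little lateral force. Continuing down in small steps.

```bash
python3 -m jog '[[[0,0,-0.003,0,0,0,0.2],[0,0,0,0,0,0,0.2]]]' 50; python3 -m jog '[[[0,0,-0.003,0,0,0,0.2],[0,0,0,0,0,0,0.2]]]'; python3 -m jog '[[[0,0,-0.003,0,0,0,0.2],[0,0,0,0,0,0,0.2]]]'
```

```text
t: 8.15
eef_pos: [0.5435, 0.0303, 0.1291]
ee_rot: [3.141, 0.001, -0.549]
force: [-0.1, -0.3, -0.7]
width: 0.0321
t: 8.4
eef_pos: [0.5436, 0.0303, 0.126]
ee_rot: [3.141, 0.001, -0.549]
force: [-0.3, -0.9, 0.4]
width: 0.0322
t: 8.65
eef_pos: [0.5436, 0.0304, 0.1231]
ee_rot: [3.141, 0.001, -0.549]
force: [-0.0, -1.2, -0.2]
width: 0.0323
```

```bash
python3 look.py e5; python3 -m jog '[[[0,0,-0.002,0,0,0,0.2]]]'; python3 -m jog '[[[0,0,-0.002,0,0,0,0.2]]]'
```

```text
8.75 [0.5436 0.0304 0.1231] [ 3.1407e+00  8.0000e-04 -5.4880e-01] [-1.84 -2.81 -0.96] [-0.776  0.436  0.035] 0.032
t: 8.88
eef_pos: [0.5437, 0.0304, 0.1215]
ee_rot: [3.141, 0.0, -0.549]
force: [-2.8, -1.3, 4.0]
width: 0.0319
t: 9.0
eef_pos: [0.5438, 0.0305, 0.1195]
ee_rot: [3.141, 0.0, -0.549]
force: [-4.2, -2.4, 4.1]
width: 0.0324
```

View pics/e5.png

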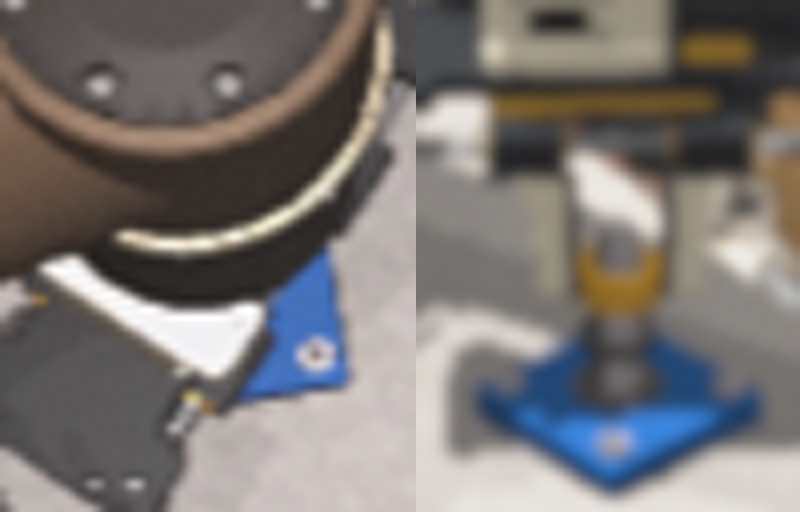

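```bash
python3 -m jog '[[[-0.0006,-0.0004,-0.002,0,0,0,0.2],[0,0,-0.002,0,0,0,0.2]]]';  python3 -m jog '[[[0,0,-0.002,0,0,0,0.2]]]';  python3 -m jog '[[[0,0,-0.002,0,0,0,0.2]]]'
```

```text
t: 9.25
eef_pos: [0.5437, 0.0304, 0.1157]
ee_rot: [-3.141, -0.0, -0.548]
force: [-2.8, -0.7, 5.2]
width: 0.0326
t: 9.38
eef_pos: [0.5437, 0.0303, 0.1136]
ee_rot: [-3.141, -0.0, -0.549]
force: [-3.1, -1.5, 4.7]
width: 0.0318
t: 9.5
eef_pos: [0.5437, 0.0303, 0.1115]
ee_rot: [-3.141, -0.0, -0.548]
force: [-3.1, -0.7, 4.6]
width: 0.0324
```

```bash
python3 -m jog '[[[0,0,-0.001,0,0,0,0.2]]]';  python3 -m jog '[[[0,0,-0.001,0,0,0,0.2]]]'; python3 -m jog '[[[0,0,-0.001,0,0,0,0.2]]]'
```

```text
t: 9.62
eef_pos: [0.5437, 0.0303, 0.1105]
ee_rot: [-3.141, -0.0, -0.549]
force: [-2.9, -1.5, 4.0]
width: 0.0322
t: 9.75
eef_pos: [0.5437, 0.0303, 0.1096]
ee_rot: [-3.141, -0.0, -0.549]
force: [-3.1, 0.0, 4.2]
width: 0.0326
t: 9.88
eef_pos: [0.5437, 0.0303, 0.1086]
ee_rot: [-3.141, -0.0, -0.549]
force: [-3.2, -1.2, 4.6]
width: 0.0322
```

```bash
python3 -m jog '[[[0,0,-0.001,0,0,0,0.2]]]'|grep -E "pos|force";  python3 -m jog '[[[0,0,-0.001,0,0,0,0.2]]]'|grep -E "pos|force"; python3 -m jog '[[[0,0,-0.001,0,0,0,0.2]]]'|grep -E "pos|force"; python3 look.py e6
```

```text
eef_pos: [0.5437, 0.0303, 0.1076]
force: [-3.1, -0.5, 4.5]
eef_pos: [0.5437, 0.0303, 0.1069]
force: [-4.5, 0.1, 11.1]
eef_pos: [0.5437, 0.0303, 0.1064]
force: [-6.8, 0.3, 14.9]
10.35 [0.5438 0.0303 0.1064] [-3.1411e+00 -6.0000e-04 -5.4830e-01] [-4.96 -0.65 11.68] [-0.114  1.971  0.012] 0.0324
```

View pics/e6.png

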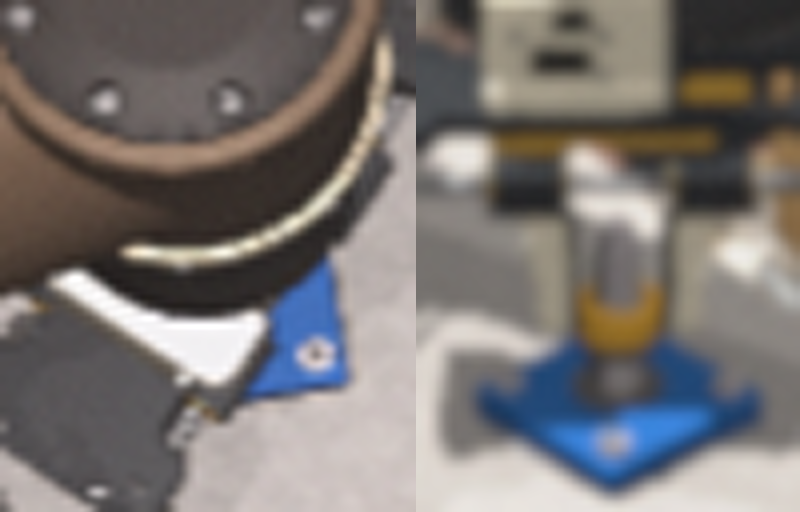

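Shoulder felt at TCP z of about 0.107, so the shoulder top is roughly 45 mm above the board and the force rises to 12-15 N. The side view shows the sleeve on the ring. Next I'll check clearances around the washer.

```bash
python3 -m jog '[[[0,0,0,0,0,0,0.6],[0,0,0,0,0,0,0.6],[0,0,0,0,0,0,0.6],[0,0,0.02,0,0,0,0.6],[0,0,0.04,0,0,0,0.6],[0,0,0.05,0,0,0,0.6],[0,0,0,0,0,0,0.6]]]'
python3 - <<'E'
from h import *
t=grab_frame("top");s=grab_frame("side")
P,e=two(t,(301,124),s,(338,210));print(P,e)
cv2.imwrite("pics/f1.png",np.hstack([crop(t,305,145,32,32,6),crop(s,330,225,32,32,6)]))
cv2.imwrite("pics/f2.png",np.hstack([crop(t,243,188,26,32,8),crop(s,257,195,24,32,8)]))
E
```

```text
t: 11.22
eef_pos: [0.5458, 0.0308, 0.2196]
ee_rot: [-3.136, -0.005, -0.548]
force: [0.6, -0.6, -0.7]
width: 0.0526
[ 0.73679978 -0.12858923  0.07365974] 0.00030446282723466095
```

View pics/f1.png

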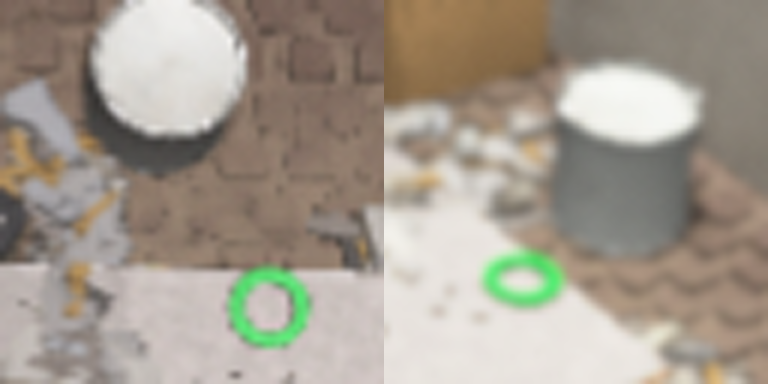

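View pics/f2.png

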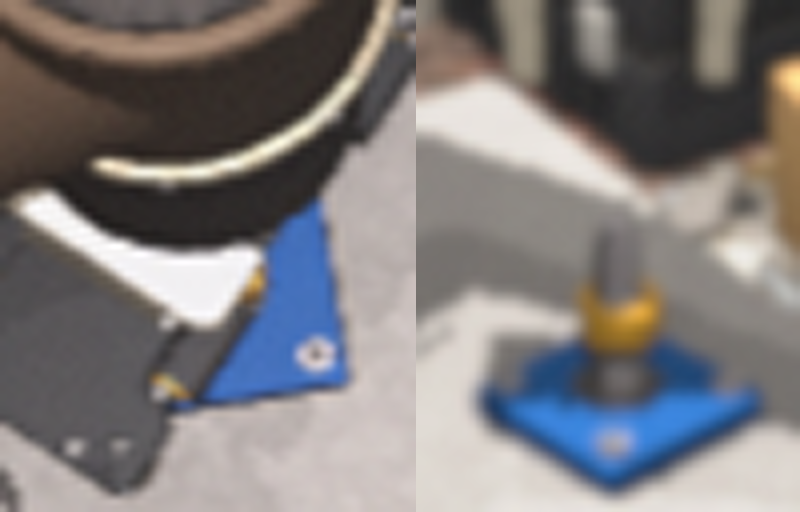

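Sleeve sits level on the mandrel (side crop 620,315). The white tin's top is at z = 0.074, below the gripper body during the washer pick. Going to the washer.

```bash
python3 -m jog '[[[0.0142,-0.0352,0,0,0,0,0.65],[0.0142,-0.0352,0,0,0,0,0.65],[0.0142,-0.0352,0,0,0,0,0.65],[0.0142,-0.0352,-0.02,0,0,0,0.65],[0.0142,-0.0352,-0.02,0,0,0,0.65],[0.0142,-0.0352,-0.03,0,0,0,0.65],[0,0,-0.03,0,0,0,0.65],[0,0,0,0,0,0,0.65],[0,0,0,0,0,0,0.65]]]' 20
python3 - <<'E'
from h import *
t=grab_frame("top");s=grab_frame("side");print(monitor.get_state()["eef_pos"],monitor.get_state()["ee_rot"])
cv2.imwrite("pics/g1.png",np.hstack([crop(t,317,164,32,32,6),crop(s,320,230,32,32,6)]))
E
```

```text
t: 12.45
eef_pos: [0.6289, -0.1808, 0.1159]
ee_rot: [3.141, 0.0, -0.548]
force: [0.7, 0.3, -0.0]
width: 0.0571
[ 0.62945023 -0.18055377  0.116978  ] [-3.14076847e+00 -1.82277305e-03 -5.47615777e-01]
```

View pics/g1.png

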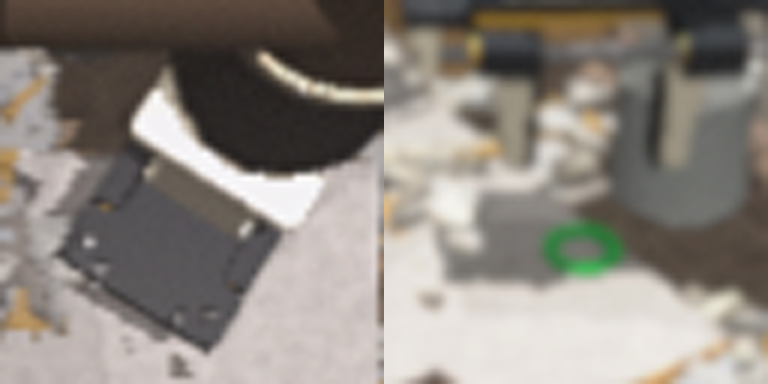

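Run:
```python
from meas import *
s=grab_frame("side");P=monitor.get_state()["eef_pos"];print(P)
a=np.array([np.cos(.548),-np.sin(.548),0])
for z in(.025,.006):
  Q=P-[0,0,z];print(proj(s,[Q,Q+a*.0285,Q-a*.0285]))
print(proj(s,[[.6296,-.1803,.039]]), topell(s,"green",(321,240)))
print((597+0)/6-64+288, 0)
```

```text
[ 0.62947703 -0.18053513  0.1171064 ]
[[322.15982613 223.94449171]
 [331.96158998 223.81909092]
 [312.3491623  224.06950719]]
[[322.63291221 218.52866548]
 [332.51121139 218.40446863]
 [312.74554504 218.65256843]]
[[320.85598628 238.58974966]] ((320.8418769836426, 238.91430282592773), (8.057842254638672, 12.648763656616211))
323.5 0
```

```bash
python3 -m jog '[[[0,0,-0.025,0,0,0,0.65],[0,0,-0.02,0,0,0,0.65],[0,0,-0.0085,0,0,0,0.65],[0,0,0,0,0,0,0.65]]]' 20
python3 - <<'E'
from h import *
s=grab_frame("side");print(monitor.get_state()["eef_pos"],monitor.get_state()["force"])
cv2.imwrite("pics/g2.png",crop(s,320,230,32,32,8))
E
```

```text
t: 13.1
eef_pos: [0.6288, -0.1808, 0.0624]
ee_rot: [3.142, -0.0, -0.548]
force: [0.2, 0.5, 0.6]
width: 0.057
[ 0.62918681 -0.18090972  0.06293165] [ 0.04596002  0.32228842 -0.19747701]
```

View pics/g2.png

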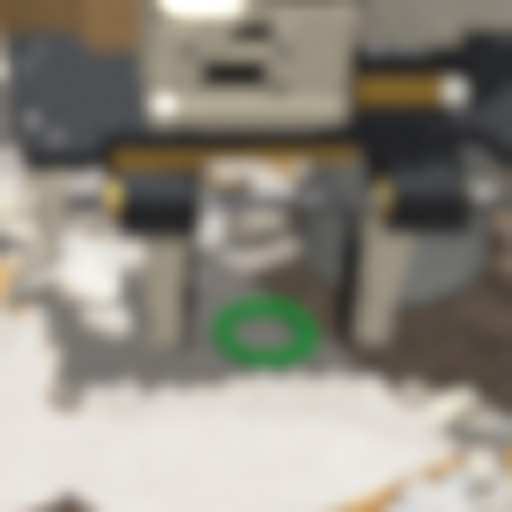

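Washer is centred between the fingers (crop 266,330; gap 187–357).

```bash
python3 -m jog '[[[0,0,-0.0023,0,0,0,0.65],[0,0,0,0,0,0,0.3],[0,0,0,0,0,0,0.3],[0,0,0,0,0,0,0.3],[0,0,0,0,0,0,0.3]]]' 20
python3 -m jog '[[[0,0,0.03,0,0,0,0.3],[0,0,0.04,0,0,0,0.3],[0,0,0.05,0,0,0,0.3],[0,0,0.005,0,0,0,0.3],[0,0,0,0,0,0,0.3]]]'
python3 - <<'E'
from h import *
s=grab_frame("side");print(monitor.get_state()["eef_pos"],monitor.get_state()["force"])
cv2.imwrite("pics/g3.png",crop(s,322,210,32,32,8))
E
```

```text
t: 13.78
eef_pos: [0.6288, -0.181, 0.06]
ee_rot: [-3.142, -0.0, -0.549]
force: [-0.7, -0.2, 1.9]
width: 0.0383
t: 14.4
eef_pos: [0.6285, -0.1808, 0.1848]
ee_rot: [-3.141, -0.0, -0.549]
force: [-0.2, -0.4, -0.7]
width: 0.0382
[ 0.62802765 -0.18086622  0.18380365] [ 0.56850521  0.8775805  -1.44729512]
```

View pics/g3.png

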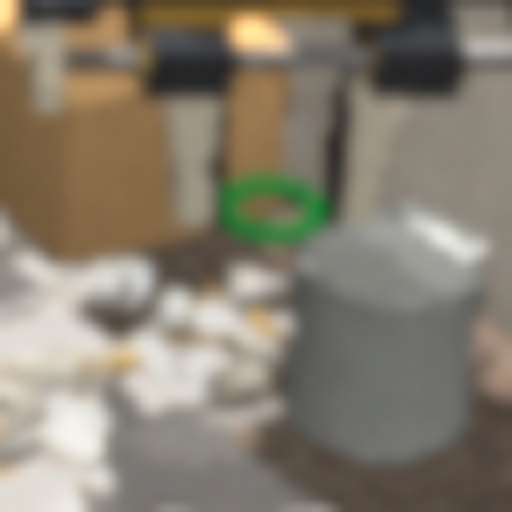

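```bash
python3 -m jog '[[[-0.0142,0.0352,0,0,0,0,0.3],[-0.0142,0.0352,0,0,0,0,0.3],[-0.0142,0.0352,0,0,0,0,0.3],[-0.0142,0.0352,0,0,0,0,0.3],[-0.0142,0.0352,0,0,0,0,0.3],[-0.0142,0.0352,0,0,0,0,0.3],[0,0,0,0,0,0,0.3],[0,0,-0.01,0,0,0,0.3],[0,0,0,0,0,0,0.3],[0,0,0,0,0,0,0.3]]]'
python3 look.py i1
```

```text
t: 15.7
eef_pos: [0.5435, 0.0294, 0.1742]
ee_rot: [3.141, 0.001, -0.55]
force: [0.6, 0.2, -0.0]
width: 0.0382
15.8 [0.5437 0.0297 0.1747] [ 3.1414  0.     -0.5495] [-0.47  0.18 -0.36] [-0.074 -0.051  0.004] 0.0386
```

View pics/i1.png

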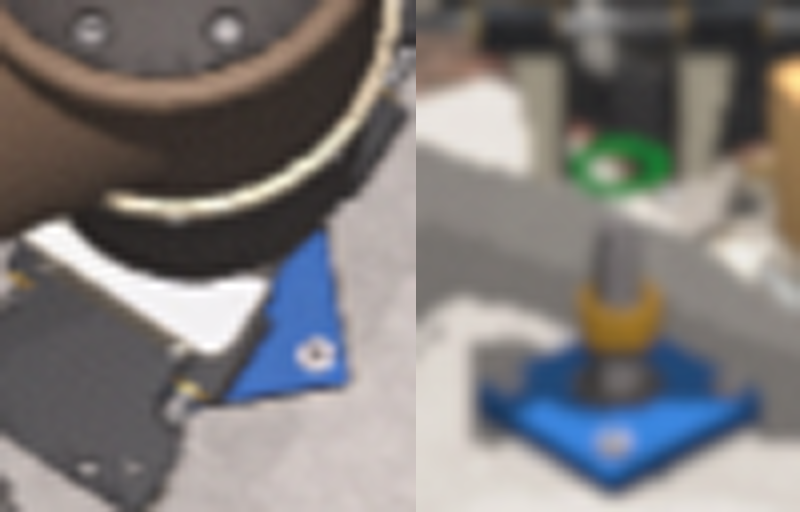

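```bash
python3 -m jog '[[[0,0.0005,-0.01,0,0,0,0.3],[0,0,-0.01,0,0,0,0.3],[0,0,-0.003,0,0,0,0.3],[0,0,0,0,0,0,0.3]]]'
python3 -m jog '[[[0,0,-0.004,0,0,0,0.3],[0,0,-0.004,0,0,0,0.3]]]'
python3 look.py i2;python3 -m jog '[[[0,0,-0.004,0,0,0,0.3],[0,0,-0.004,0,0,0,0.3]]]'
```

```text
t: 16.3
eef_pos: [0.5433, 0.0307, 0.1514]
ee_rot: [3.141, 0.0, -0.548]
force: [1.0, -0.3, -0.5]
width: 0.0387
t: 16.55
eef_pos: [0.5436, 0.0308, 0.1437]
ee_rot: [-3.141, -0.0, -0.549]
force: [-0.2, -0.0, 0.1]
width: 0.0386
16.65 [0.5432 0.0306 0.1433] [ 3.1411e+00  5.0000e-04 -5.4870e-01] [-0.3   0.74 -0.34] [-0.116 -0.066 -0.024] 0.0386
t: 16.9
eef_pos: [0.5435, 0.0307, 0.1356]
ee_rot: [-3.141, -0.0, -0.549]
force: [0.3, -0.3, -0.4]
width: 0.0385
```

View pics/i2.png

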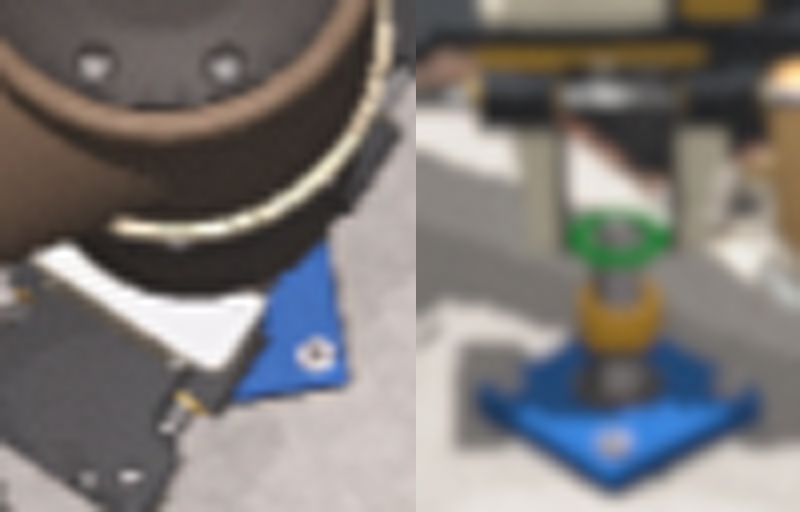

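Washer is threaded over the tip (crop 618,238) with no lateral force. Continuing to the sleeve.

```bash
python3 -m jog '[[[0,0,-0.004,0,0,0,0.3],[0,0,-0.004,0,0,0,0.3]]]'|grep -E "pos|force"; python3 -m jog '[[[0,0,-0.002,0,0,0,0.3]]]'|grep -E "pos|force";python3 -m jog '[[[0,0,-0.002,0,0,0,0.3]]]'|grep -E "pos|force"; python3 -m jog '[[[0,0,-0.001,0,0,0,0.3]]]'|grep -E "pos|force"
```

```text
eef_pos: [0.5435, 0.0307, 0.1274]
force: [-0.3, -0.3, 0.2]
eef_pos: [0.5434, 0.0307, 0.1254]
force: [0.1, 0.3, -1.0]
eef_pos: [0.5435, 0.0307, 0.1236]
force: [-0.4, 0.2, -0.3]
eef_pos: [0.5435, 0.0307, 0.1227]
force: [-1.1, 0.2, -1.3]
```

```bash
python3 -m jog '[[[0,0,-0.001,0,0,0,0.3]]]'|grep -E "pos|force"; python3 -m jog '[[[0,0,-0.001,0,0,0,0.3]]]'|grep -E "pos|force"; python3 look.py i3
```

```text
eef_pos: [0.5435, 0.0307, 0.1218]
force: [0.1, 0.5, 0.0]
eef_pos: [0.5435, 0.0307, 0.1208]
force: [0.3, 0.2, -0.3]
17.875 [0.5435 0.0307 0.1207] [ 3.1416e+00  1.0000e-04 -5.4870e-01] [ 0.92  0.02 -0.42] [-0.074 -0.079  0.011] 0.0383
```

View pics/i3.png

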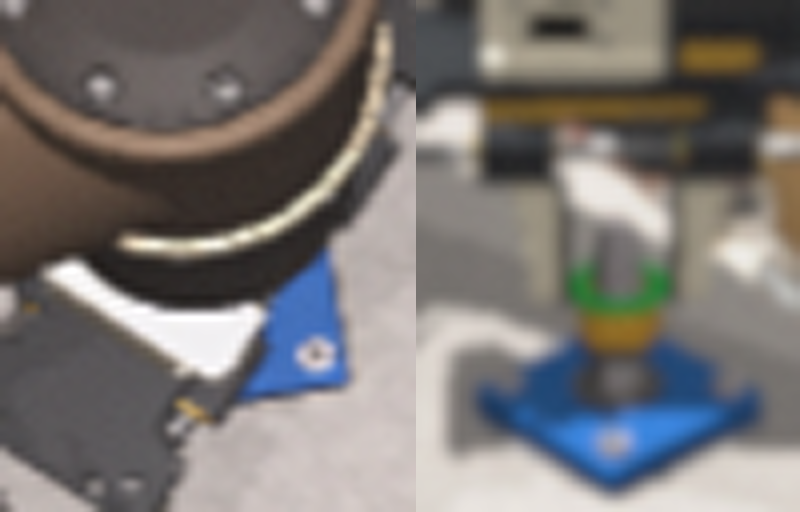

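Nearly landed (washer crop 618,290 just over the sleeve).

```bash
python3 -m jog '[[[0,0,-0.001,0,0,0,0.3]]]'|grep -E "pos|force"; python3 -m jog '[[[0,0,-0.001,0,0,0,0.3]]]'|grep -E "pos|force"; python3 -m jog '[[[0,0,0,0,0,0,0.65],[0,0,0,0,0,0,0.65],[0,0,0,0,0,0,0.65],[0,0,0.02,0,0,0,0.65],[0,0,0.035,0,0,0,0.65],[0,0,0.035,0,0,0,0.65],[0,0,0,0,0,0,0.65]]]'; python3 look.py i4
```

```text
eef_pos: [0.5437, 0.0307, 0.12]
force: [-3.1, 1.0, 6.8]
eef_pos: [0.5438, 0.0307, 0.1198]
force: [-5.3, 0.8, 14.5]
t: 19.0
eef_pos: [0.5451, 0.0311, 0.2116]
ee_rot: [-3.138, -0.004, -0.548]
force: [-0.1, -0.3, -0.4]
width: 0.0568
19.1 [0.5433 0.0308 0.2087] [-3.141  -0.     -0.5488] [ 0.22  0.41 -0.71] [-0.171 -0.013  0.044] 0.0568
```

View pics/i4.png

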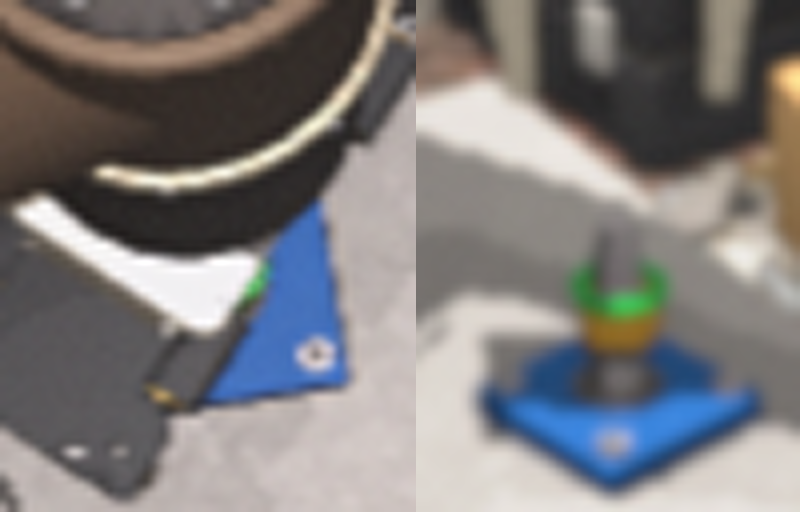

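Washer lies flat on the sleeve (crop 620,292). Now the red collar.

```bash
python3 -m jog '[[[-0.01675,-0.03575,0,0,0,0,0.6],[-0.01675,-0.03575,0,0,0,0,0.6],[-0.01675,-0.03575,0,0,0,0,0.6],[-0.01675,-0.03575,-0.02,0,0,0,0.6],[-0.01675,-0.03575,-0.03,0,0,0,0.6],[-0.01675,-0.03575,-0.03,0,0,0,0.6],[0,0,-0.01,0,0,0,0.6],[0,0,0,0,0,0,0.6],[0,0,0,0,0,0,0.6]]]'
python3 - <<'E'
from h import *
t=grab_frame("top");s=grab_frame("side");P=monitor.get_state()["eef_pos"];print(P,monitor.get_state()["q"])
print(proj(s,P-[0,0,.025]))
cv2.imwrite("pics/k1.png",np.hstack([crop(t,317,228,32,32,6),crop(s,270,245,32,32,6)]))
E
```

```text
t: 20.23
eef_pos: [0.4437, -0.1833, 0.1191]
ee_rot: [-3.141, -0.001, -0.548]
force: [0.3, 0.7, -0.2]
width: 0.0528
[ 0.44386512 -0.18321783  0.11941571] [ 1.95109740e-02  1.72629064e-01 -5.86303097e-01  1.66725184e-04
 -8.10530962e-01  2.57459324e+00]
[[269.26292342 245.07584229]]
```

View pics/k1.png

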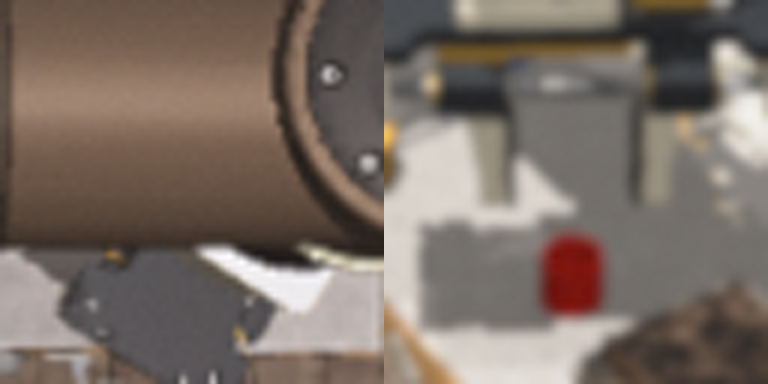

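```bash
python3 -m jog '[[[-0.0008,0,-0.02,0,0,0,0.6],[0,0,-0.02,0,0,0,0.6],[0,0,-0.012,0,0,0,0.6],[0,0,0,0,0,0,0.6],[0,0,0,0,0,0,0.1],[0,0,0,0,0,0,0.1],[0,0,0,0,0,0,0.1],[0,0,0,0,0,0,0.1]]]' 50
python3 - <<'E'
from h import *
s=grab_frame("side");P=monitor.get_state()["eef_pos"];print(P)
cv2.imwrite("pics/k2.png",np.hstack([crop(s,270,245,32,32,8)]))
E
```

```text
t: 21.32
eef_pos: [0.4426, -0.1838, 0.0673]
ee_rot: [-3.141, -0.001, -0.548]
force: [-0.5, 1.1, 4.9]
width: 0.0286
[ 0.44260025 -0.18380589  0.06725533]
```

View pics/k2.png

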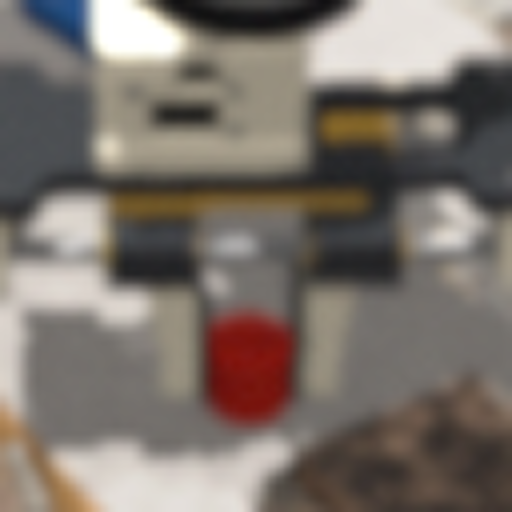

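Collar gripped centrally and upright. Lifting it and carrying it over.

```bash
python3 -m jog '[[[0,0,0.03,0,0,0,0.1],[0,0,0.04,0,0,0,0.1],[0,0,0.048,0,0,0,0.1],[0.0168,0.0357,0,0,0,0,0.1],[0.0168,0.0357,0,0,0,0,0.1],[0.0168,0.0357,0,0,0,0,0.1],[0.0168,0.0357,0,0,0,0,0.1],[0.0168,0.0357,0,0,0,0,0.1],[0.0168,0.0357,0,0,0,0,0.1],[0,0,0,0,0,0,0.1],[0,0,-0.008,0,0,0,0.1],[0,0,0,0,0,0,0.1]]]' 50
python3 look.py l1
```

```text
t: 22.88
eef_pos: [0.5419, 0.0295, 0.1757]
ee_rot: [3.14, 0.001, -0.55]
force: [0.4, -0.2, -0.6]
width: 0.029
22.975 [0.5426 0.0296 0.1766] [ 3.1411e+00  3.0000e-04 -5.4950e-01] [ 0.24 -0.24 -0.7 ] [-0.102 -0.07  -0.052] 0.0289
```

View pics/l1.png

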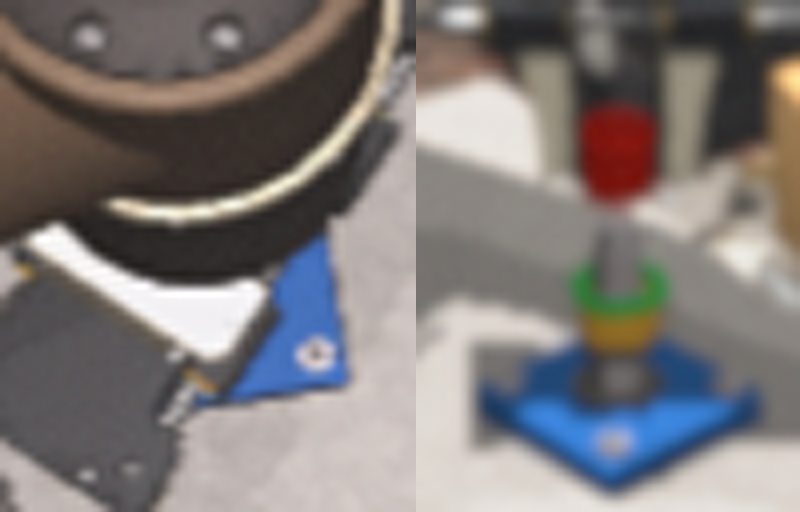

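Aligned (collar column 618, shaft 619). Lowering.

```bash
python3 -m jog '[[[0.001,0.0006,-0.01,0,0,0,0.1],[0,0,-0.008,0,0,0,0.1],[0,0,0,0,0,0,0.1]]]' 55;  python3 -m jog '[[[0,0,-0.003,0,0,0,0.1],[0,0,-0.002,0,0,0,0.1]]]'; python3 -m jog '[[[0,0,-0.002,0,0,0,0.1],[0,0,-0.002,0,0,0,0.1]]]'
```

```text
t: 23.35
eef_pos: [0.5434, 0.0307, 0.1577]
ee_rot: [3.14, 0.001, -0.549]
force: [-0.1, -0.2, -0.1]
width: 0.0285
t: 23.6
eef_pos: [0.5441, 0.0311, 0.1537]
ee_rot: [-3.141, -0.0, -0.549]
force: [0.3, -0.2, -0.7]
width: 0.029
t: 23.85
eef_pos: [0.544, 0.031, 0.1497]
ee_rot: [-3.142, -0.0, -0.549]
force: [1.5, -0.2, 0.3]
width: 0.0288
```

```bash
python3 -m jog '[[[0,0,-0.002,0,0,0,0.1],[0,0,-0.002,0,0,0,0.1]]]'|grep -E "pos|force"; python3 -m jog '[[[0,0,-0.002,0,0,0,0.1]]]'|grep -E "pos|force"; python3 -m jog '[[[0,0,-0.002,0,0,0,0.1]]]'|grep -E "pos|force"; python3 look.py l2
```

```text
eef_pos: [0.544, 0.031, 0.1456]
force: [0.7, -0.2, -0.9]
eef_pos: [0.5439, 0.031, 0.1436]
force: [-0.7, -0.3, 0.4]
eef_pos: [0.5437, 0.0309, 0.1416]
force: [-2.5, 0.1, 1.5]
24.45 [0.5435 0.0309 0.1413] [ 3.1408e+00  8.0000e-04 -5.4870e-01] [-0.78 -0.44 -1.5 ] [-0.145  0.339  0.043] 0.0292
```

View pics/l2.png

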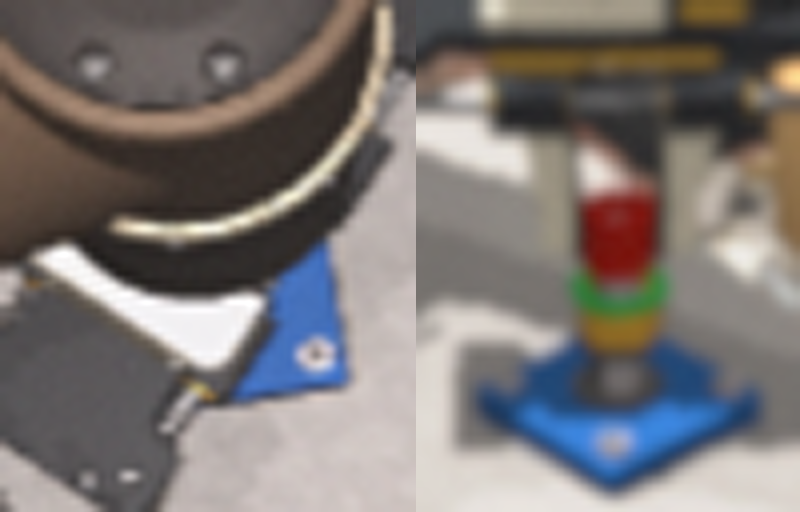

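Collar is on the shaft (crop 618,240) with a small gap to the washer. 1 mm steps now.

```bash
for x in; do :; done; python3 -m jog '[[[-0.0003,-0.0003,-0.002,0,0,0,0.1],[0,0,-0.002,0,0,0,0.1]]]'|grep -E "pos|force"; python3 -m jog '[[[0,0,-0.001,0,0,0,0.1]]]'|grep -E "pos|force"; python3 -m jog '[[[0,0,-0.001,0,0,0,0.1]]]'|grep -E "pos|force"; python3 -m jog '[[[0,0,-0.001,0,0,0,0.1]]]'|grep -E "pos|force"
```

```text
eef_pos: [0.5436, 0.0307, 0.1377]
force: [-2.2, -0.3, 2.0]
eef_pos: [0.5435, 0.0306, 0.1367]
force: [-1.9, 0.3, 1.8]
eef_pos: [0.5435, 0.0306, 0.1357]
force: [-2.6, -0.1, 1.9]
eef_pos: [0.5436, 0.0307, 0.1347]
force: [-3.3, -0.4, 2.7]
```

```bash
python3 -m jog '[[[0,0,-0.001,0,0,0,0.1]]]'|grep -E "pos|force"; python3 -m jog '[[[0,0,-0.001,0,0,0,0.1]]]'|grep -E "pos|force"; python3 -m jog '[[[0,0,-0.0006,0,0,0,0.1]]]'|grep -E "pos|force"
```

```text
eef_pos: [0.5436, 0.0307, 0.1337]
force: [-3.6, 0.5, 1.8]
eef_pos: [0.5436, 0.0307, 0.1327]
force: [-3.5, 0.4, 6.4]
eef_pos: [0.5436, 0.0307, 0.1326]
force: [-7.2, 1.0, 10.1]
```

```bash
python3 -m jog '[[[-0.0005,0,-0.0006,0,0,0,0.1]]]'|grep -E "pos|force"; python3 -m jog '[[[-0.0005,0,-0.0006,0,0,0,0.1]]]' 60|grep -E "pos|force"
```

```text
eef_pos: [0.5436, 0.0307, 0.1325]
force: [-5.7, 0.1, 11.5]
eef_pos: [0.5435, 0.0307, 0.1323]
force: [-5.0, -0.4, 12.1]
```

```bash
python3 -m jog '[[[-0.0003,0,-0.001,0,0,0,0.1]]]'|grep -E "pos|force"; python3 -m jog '[[[-0.0002,0,-0.0008,0,0,0,0.1]]]'|grep -E "pos|force"
```

```text
eef_pos: [0.5436, 0.0308, 0.1317]
force: [-6.3, -0.2, 16.7]
eef_pos: [0.5436, 0.0308, 0.1314]
force: [-6.5, 0.1, 20.0]
```

```bash
python3 -m jog '[[[0,0,-0.0003,0,0,0,0.1],[0,0,0,0,0,0,0.1],[0,0,0,0,0,0,0.1]]]'|grep -E "pos|force|width"; python3 look.py l3
```

```text
eef_pos: [0.5436, 0.0308, 0.1313]
force: [-6.5, 0.0, 19.2]
width: 0.029
26.425 [0.5436 0.0308 0.1313] [-3.1397e+00 -3.0000e-03 -5.4750e-01] [-6.73 -0.76 19.12] [-0.223  2.526 -0.055] 0.0286
```

View pics/l3.png

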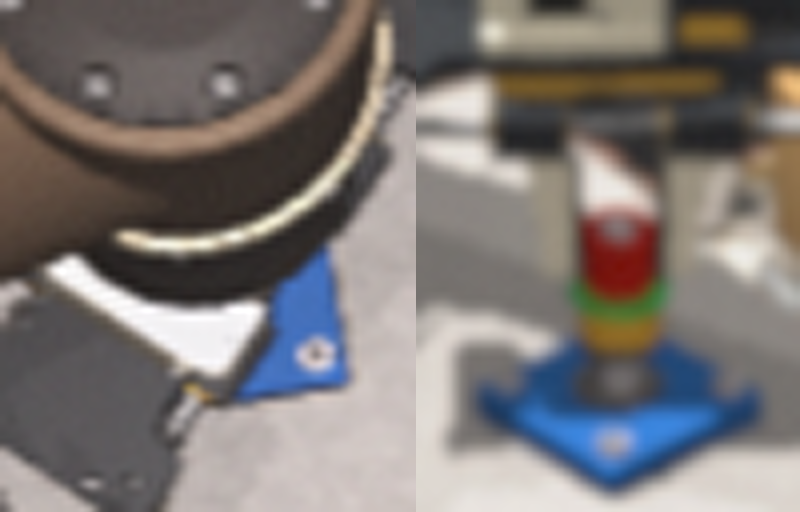

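```bash
python3 -m jog '[[[0,0,-0.0005,0,0,0,0.1],[0,0,0,0,0,0,0.1]]]'|grep -E "pos|force|width"; python3 -m jog '[[[0,0,0,0,0,0,0.6],[0,0,0,0,0,0,0.6],[0,0,0,0,0,0,0.6],[0,0,0,0,0,0,0.6],[0,0,0.02,0,0,0,0.6],[0,0,0.03,0,0,0,0.6],[-0.03,0,0.05,0,0,0,0.6],[-0.05,0.03,0.03,0,0,0,0.6],[-0.03,0.05,0,0,0,0,0.6],[0,0.06,0,0,0,0,0.6],[0,0.06,0,0,0,0,0.6],[0,0,0,0,0,0,0.6]]]';python3 look.py l4
python3 - <<'E'
from h import *
z=np.load("last.npz");cv2.imwrite("pics/l5.png",z["t"][:,:,::-1])
E
```

```text
eef_pos: [0.5436, 0.0308, 0.131]
force: [-7.5, 0.2, 20.6]
width: 0.0287
t: 28.18
eef_pos: [0.4344, 0.2327, 0.2566]
ee_rot: [-3.142, -0.0, -0.545]
force: [0.3, -0.8, 0.3]
width: 0.0526
28.275 [0.4342 0.2298 0.2565] [ 3.1406e+00  2.0000e-04 -5.4700e-01] [-0.75 -0.82 -0.05] [-0.115 -0.113  0.035] 0.0524
```

View pics/l4.png

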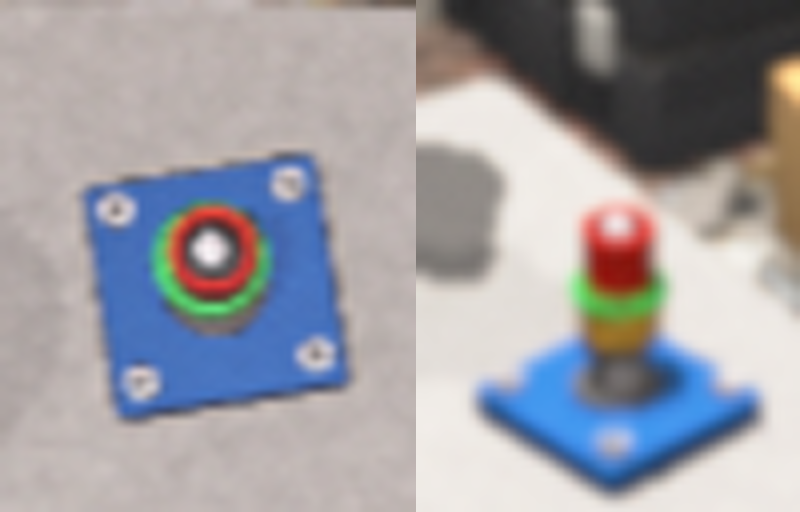

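View pics/l5.png

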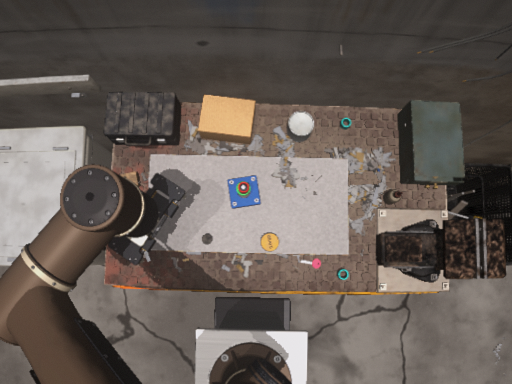

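```bash
python3 -c "
from station import job_done
print(job_done())"
```

```text
the job is handed in; nothing more can be done
None
```

The stack is built on the mandrel in the order asked (brass sleeve, green washer, red collar), and I handed the job in after about 28 s of the 70 s allowed.

- **Sleeve:** It slid on with about 4–5 N of drag. It landed on the shoulder roughly 45 mm above the board, and I loaded it to about 15 N.
- **Washer:** I set it down on the sleeve with about 14 N. It lies flat but sits slightly off-centre, within its free play.
- **Collar:** I slid it on and pressed it down to about 20–21 N. It rested at the height expected from the sleeve and washer landings. No reading went above about 21 N vertically, plus 6–7 N sideways while pressing (about 22 N in total).

Last checks with the arm clear: both views show the parts stacked with no visible gap, and the mandrel tip shows centred in the collar. The bung and the yellow tin are still standing where they were.

- **Camera offset:** The mandrel turned out to be about 2 mm further in x than the camera had placed it. I corrected for that by feel, with side forces up to about 7 N.
- **Washer height:** It touched about 1 mm lower than I had predicted.
- **Not measured:** Force was read only at the end of each move or with each picture, so brief peaks between readings are not ruled out. "No gaps" rests on the images and contact heights, not on a direct gap measurement.

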